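# Set the hexagonal flip timer to its red flat

## Robot

A 6-joint arm with a two-finger parallel gripper is mounted at the origin on a cart in front of the work surface, level with it; the furniture and walls round the work are solid. World frame = base frame: x ahead of the robot, y to its left, z up, the work surface at z = 0. Lengths are in mm, angles in rad, forces in N, time in s.
With the tool pointing down it reaches from about 375 to 975 mm from the base axis. Payload 3.8 kg.
Tool frame: the origin (TCP) lies midway between the tips of the shut fingers; the grasp point (between the pads) lies 19 mm behind it; z points along the fingers, y is the line along which they close (so a half turn about z gives the same grasp; the last joint's range is limited). The gripper opens to 88 mm and grips with 3 to 60 N. Pads are 18 mm wide; open, the fingers measure 123 mm over their backs; the gripper's body (75 mm by 187 mm) begins 45 mm behind the grasp point.
Start: joints at [1.073, 0.264, 1.604, -0, 1.274, -0.037], TCP at [300.146, 604.591, 238.706] pointing down, gripper open.
Joint ranges: [-2.63, 2.63], [-0.94, 2.18], [0.31, 2.57], [-1.31, 4.45], [0, 2.66], [-2.55, 2.55]. Speed limits (rad/s): [2.57, 2.57, 3.14, 3.14, 3.14, 3.14].

## Interface

Orientations are given as a 3x3 rotation matrix whose columns are the frame's x, y, z axes.
In Python, from workcell import manip, snapshot, calibration gives the robot as it stands.
- The arm moves only by the tool apply_moves, never from a script. Its argument "motion" is a list of rows, each a list of 3 entries, a list of its own where there are three numbers: the shift along the tool's x, y, z in units of 30 mm (1.0 is 30 mm), then the turn, a rotation vector about the tool's x, y, z in degrees, then the opening, from 0 (shut) to 1 (fully open). In form: [[[x, y, z], [ax, ay, az], fingers], ...]. A call has exactly 10 rows; each row shifts and turns the commanded pose from where the row before left it, along the tool's axes as they then stand; what a row does not reach is not made up. A row lasts 1/12 s, in which the tool goes at most 41.7 mm and 7.16 degrees, less where a joint would pass 70% of its speed; a pose out of reach is approached as far as the arm can. A call is refused whole if a number of a shift passes 1 or a number of a turn 7.16, either way. A call with a gripper value outside its range is refused whole. The fingers move at their own pace and stop on an object; the grip force is fixed at half the most. Time passes only in rows, so rows that do not move let the fingers close, or fill a call up. It gives the time, the measured TCP pose, the force, the opening and the grip force at its end, in the units of the state.
- manip.get_obs(): the state, without advancing time (a new reading comes with each control period).
- snapshot(name): name is "side" or "top" or "wrist"; returns the picture (400x640x3 uint8, blue, green, red); there is no depth.
- calibration(name): a dict with "camera_matrix" (3x3 intrinsics, pixels), "extrinsics" (4x4, takes a point from world to camera coordinates); the wrist camera has in their place "T_tool_cam" (4x4, takes a point from camera to tool coordinates, whose origin is the TCP and whose axes are the flange's). Camera axes: x right, y down, z forward; pixel columns grow to the right and rows downward; lengths in mm; the calibration is good to about 2 mm. A picture is of the moment at which its call begins: read the wrist's pose just before it. calibration takes no time and is no camera call.
- manip.job_done(): hands the job in; it is judged then, once.
The state is a dict: "time": time; "joint_positions": joint angles; "dq": joint speeds; "joint_torque": joint torques, N m; "ee_pos": TCP position; "ee_rot": TCP orientation; "force": force on the tool from outside, world axes, zero at the start; "torque": the same for the moment, N m; "gripper_width": finger opening in mm; "grasp_force": force on a finger pad.
Only numpy, scipy, OpenCV 4.12 (cv2) and the standard library are available. Lean on these libraries where they do the work, as an engineer would, in place of code of your own. Each camera call takes 0.05 s, during which the arm holds its last target. There are 200 camera calls.

## Task

Two hexagonal flip timers lie on the wooden chopping board; such a timer counts the time of whichever coloured flat is on top. Set the white timer by rolling it over onto its next side, so that its red flat is on top, and leave it lying still and level on the board. Leave the dark timer and the salt shaker as they stand.

Things in the scene. Friction and masses are not known exactly. Their poses are not given: they have to be found in the camera images.
- white_timer: White hexagonal prism, loose: 56 mm long, 52 across flats, 60 across edges, each flat 30 wide with a coloured panel (one red). Origin: its centre, 26 mm above the board. x: along the prism; z: out of the red flat, which at first looks up and robotwards, 60 degrees off vertical. Pushed level it slides; a fingertip set against the edge below the red flat and moved away and up at 45 degrees rolls it.
- dark_timer: The same prism with a black body, same size and colours, about 160 mm from the white one on the same board; loose, not to be disturbed. Origin and axes as for the white timer.
- board: Wooden chopping board, fixed: 220 mm (x) by 320 mm (y), 22 mm thick. Origin at the centre of its underside, on the worktop; z up.
- salt_shaker: White salt shaker with a grey top, 44 mm across, 90 mm high, standing loose on the worktop beside the board; not to be disturbed. Origin at the centre of its underside, z up.

How it is judged (in metres and radians):
At the end, for the whole second after the job is handed in: The white timer lies still on the board with its red flat on top, level within 10 degrees: its centre is over the board and 43 to 53 mm above the worktop (26 mm above the board's top, within 5 mm) (angle between white_timer's own z axis and vertical below 0.17 rad and z of white_timer in the frame of board between 0.043 and 0.053 m and x of white_timer in the frame of board between -0.11 and 0.11 m and y of white_timer in the frame of board between -0.16 and 0.16 m and linear speed of white_timer below 0.02 m/s and angular speed of white_timer below 0.2 rad/s); the robot touches nothing.
It fails at once if the dark timer is moved by more than 20 mm (distance of dark_timer from where it was at the start of the episode above 0.02 m).
It fails at once if the salt shaker is moved by more than 20 mm or tipped by more than 20 degrees (distance of salt_shaker from where it was at the start of the episode above 0.02 m or angle between salt_shaker's own z axis and vertical above 0.35 rad).
It also fails if it takes over 32 s, if anything falls off the work surface, if the arm or the gripper's body presses on something with over 40 N, if the wrist force passes 120 N, or if a joint passes its speed limit or range.

## Working session

There is one attempt and no reset: what is moved stays moved. The work goes in short steps, Python scripts to look and compute and a tool call to move; the robot and the scene stay as the last step left them, time stands still between calls to the robot, and variables do not carry over. Pictures are saved under pics/ and viewed, at most 10 in all, crops included, and the job is handed in when it is done.

Besides the shell and the picture viewer there is one more tool, called after ">>>" by a JSON object that holds its "name" and its "arguments", one argument or row to a line. apply_moves: Moves the arm, as the interface text tells. Its arguments: {"type":"object","properties":{"motion":{"type":"array","items":{"type":"array"}}},"required":["motion"]}

```bash
mkdir -p pics; python3 - <<'E'
from workcell import manip, snapshot, calibration
import cv2,numpy as np
o=manip.get_obs(); print(o)
for n in("side","top"):
    c=calibration(n); print(n,c)
    cv2.imwrite(f"pics/{n}0.png",snapshot(n))
E
```

```text
{'time': 0.0, 'joint_positions': array([ 1.07311518e+00,  2.64743392e-01,  1.60536910e+00,  8.20683813e-06,
        1.27371322e+00, -3.68858905e-02]), 'dq': array([-0.00100424,  0.0016259 ,  0.00099275, -0.00062353,  0.00251144,
        0.00164919]), 'joint_torque': array([-2.07315221e-03, -5.02098227e+01, -3.56884789e+01,  7.28340936e-02,
        2.91968702e-02, -1.41068631e-04]), 'ee_pos': array([299.79451709, 603.97187796, 237.39723911]), 'ee_rot': array([[-8.95698042e-01,  4.44661518e-01, -1.07293387e-03],
       [ 4.44662803e-01,  8.95695906e-01, -1.95842484e-03],
       [ 9.01863154e-05, -2.23125108e-03, -9.99997507e-01]]), 'force': array([-0.08685789, -0.97423544, -0.48423135]), 'torque': array([-0.03040831, -0.01127633,  0.00201084]), 'grasp_force': 0.0, 'gripper_width': 88.03717300909689}
side {'camera_matrix': array([[506.60619231,   0.        , 330.0076921 ],
       [  0.        , 506.60619231, 190.07525957],
       [  0.        ,   0.        ,   1.        ]]), 'extrinsics': array([[-9.92627477e-01,  1.20980518e-01, -7.37606952e-03,
         4.97114587e+02],
       [ 8.28501716e-02,  6.32837150e-01, -7.69839587e-01,
         3.11568547e+01],
       [-8.84677415e-02, -7.64775036e-01, -6.38194800e-01,
         1.08130449e+03],
       [ 0.00000000e+00,  0.00000000e+00,  0.00000000e+00,
         1.00000000e+00]])}
top {'camera_matrix': array([[495.60897048,   0.        , 312.44197321],
       [  0.        , 495.60897048, 197.23328597],
       [  0.        ,   0.        ,   1.        ]]), 'extrinsics': array([[ 7.76657558e-02, -9.96979333e-01,  4.89748057e-04,
        -6.91025525e+01],
       [-9.74965148e-01, -7.60534686e-02, -2.08946957e-01,
         5.09036051e+02],
       [ 2.08353045e-01,  1.57505361e-02, -9.77926853e-01,
         9.57242628e+02],
       [ 0.00000000e+00,  0.00000000e+00,  0.00000000e+00,
         1.00000000e+00]])}
```

View pics/top0.png

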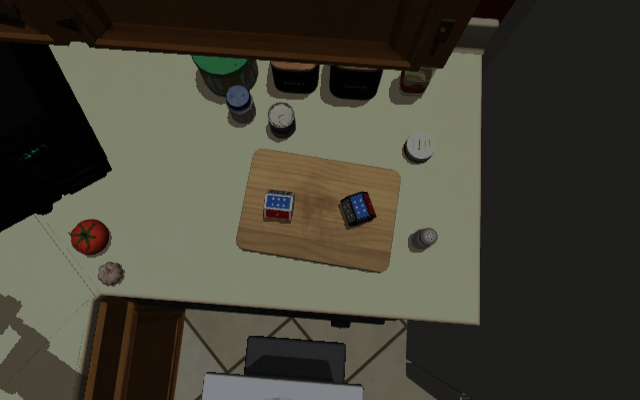

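View pics/side0.png

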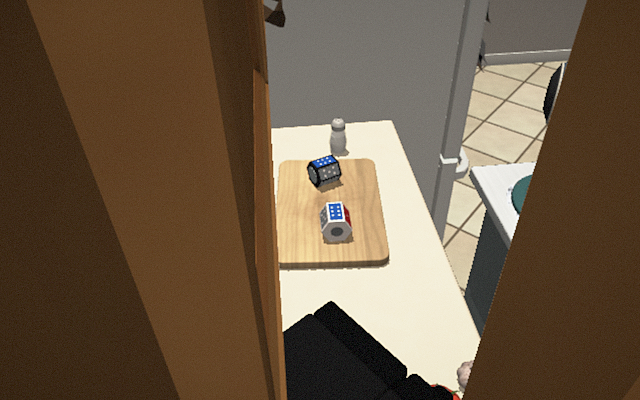

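The top view shows the white timer near (279,205), blue flat up and red flat towards the robot. The dark timer is near (357,209) and the shaker near (427,238). I'll enlarge the white timer in both views.

```bash
python3 - <<'E'
import cv2,numpy as np
t=cv2.imread("pics/top0.png")[180:230,250:310]; s=cv2.imread("pics/side0.png")[190:250,305:365]
t=cv2.resize(t,None,fx=8,fy=8,interpolation=cv2.INTER_CUBIC); s=cv2.resize(s,(400,400),interpolation=cv2.INTER_CUBIC)
im=np.zeros((400,880,3),np.uint8); im[:,:480]=t; im[:,480:]=s
cv2.imwrite("pics/crop0.png",cv2.resize(im,None,fx=.9,fy=.9))
E
```

```text
(no output)
```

View pics/crop0.png

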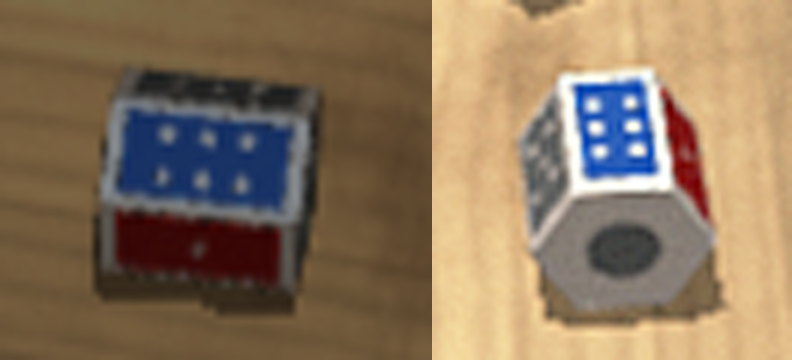

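The crop shows the four corners of the blue top flat in both views. I'll project them onto z=74 and check them against 56 x 30 mm.

```bash
cat >h.py <<'E'
from workcell import manip, snapshot, calibration
import numpy as np
def ray(n,px,z):
    c=calibration(n);K=c["camera_matrix"];T=c["extrinsics"];R=T[:3,:3];t=T[:3,3]
    o=-R.T@t; out=[]
    for u,v in px:
        d=R.T@np.linalg.inv(K)@[u,v,1]; out.append(o+d*(z-o[2])/d[2])
    return np.array(out)
E
python3 - <<'E'
from h import *
np.set_printoptions(precision=1,suppress=True)
a=np.array([[118,97],[310,118],[298,220],[102,198]])/7.2+[250,180]
b=(np.array([[558,72],[653,70],[673,190],[573,192]])-[432,0])/6+[305,190]
for n,p in(("top",a),("side",b)):
    q=ray(n,p,74);print(n,q,q.mean(0),[np.linalg.norm(q[i]-q[i-1]) for i in range(4)],q[0]-q[1],q[1]-q[2])
print("board",ray("top",[[256,150],[400,172],[388,270],[238,249]],22))
print("dark",ray("top",[[360,207]],74),"shaker",ray("top",[[429,236]],90))
E
```

```text
top [[509.1  62.8  74. ]
 [507.3   9.1  74. ]
 [478.3   9.9  74. ]
 [480.3  64.5  74. ]] [493.7  36.6  74. ] [np.float64(28.843529469118835), np.float64(53.75158440000757), np.float64(28.95677177156114), np.float64(54.5598196830597)] [ 1.8 53.7  0. ] [28.9 -0.8  0. ]
side [[509.4  10.6  74. ]
 [478.8  13.6  74. ]
 [480.6  70.3  74. ]
 [511.3  67.2  74. ]] [495.   40.4  74. ] [np.float64(56.64830636196161), np.float64(30.676390836188983), np.float64(56.73140483759996), np.float64(30.859554776063177)] [30.5 -3.   0. ] [ -1.7 -56.7   0. ]
board [[ 613.7  100.2   22. ]
 [ 588.9 -210.4   22. ]
 [ 380.2 -194.4   22. ]
 [ 399.   115.6   22. ]]
dark [[ 496.1 -125.6   74. ]] shaker [[ 446.3 -260.5   90. ]]
```

>>> {"name": "apply_moves", "arguments": {
  "motion": [
    [[-0.77,-0.94,0.1],[0,0,0],0],
    [[-0.77,-0.94,0.1],[0,0,0],0],
    [[-0.77,-0.94,0.1],[0,0,0],0],
    [[-0.77,-0.94,0.1],[0,0,0],0],
    [[-0.77,-0.94,0.1],[0,0,0],0],
    [[-0.77,-0.94,0.1],[0,0,0],0],
    [[-0.77,-0.94,0.1],[0,0,0],0],
    [[-0.77,-0.94,0.1],[0,0,0],0],
    [[-0.77,-0.94,0.1],[0,0,0],0],
    [[-0.77,-0.94,0.1],[0,0,0],0]
  ]
}}

```text
time: 0.93
ee_pos: [381.3, 247.5, 208.2]
ee_rot: [[-0.896, 0.444, -0.0], [0.444, 0.896, -0.0], [0.0, -0.0, -1.0]]
force: [1.9, -0.4, 0.2]
gripper_width: 23.7
grasp_force: 0.0
```

>>> {"name": "apply_moves", "arguments": {
  "motion": [
    [[-0.77,-0.94,0.1],[0,0,0],0],
    [[-0.77,-0.94,0.1],[0,0,0],0],
    [[-0.77,-0.94,0.1],[0,0,0],0],
    [[-0.77,-0.94,0.1],[0,0,0],0],
    [[-0.77,-0.94,0.1],[0,0,0],0],
    [[0,0,0],[0,0,-7],0],
    [[0,0,0],[0,0,-7],0],
    [[0,0,0],[0,0,-7],0],
    [[0,0,0],[0,0,-4],0],
    [[0,0,0],[0,0,0],0]
  ]
}}

```text
time: 1.77
ee_pos: [422.1, 71.3, 193.3]
ee_rot: [[-1.0, 0.023, -0.001], [0.023, 1.0, -0.0], [0.001, -0.0, -1.0]]
force: [-1.3, 0.5, 0.1]
gripper_width: 0.4
grasp_force: 0.0
```

>>> {"name": "apply_moves", "arguments": {
  "motion": [
    [[0,-0.55,0],[0,-6,0],0],
    [[0,-0.55,0],[0,-6,0],0],
    [[0,0,0],[0,-6,0],0],
    [[0,0,0],[0,-6,0],0],
    [[0,0,0],[0,-6,0],0],
    [[0,0,0],[0,0,0],0],
    [[0,0,0],[0,0,0],0],
    [[0,0,0],[0,0,0],0],
    [[0,0,0],[0,0,0],0],
    [[0,0,0],[0,0,0],0]
  ]
}}

```text
time: 2.6
ee_pos: [423.3, 38.8, 195.3]
ee_rot: [[-0.866, 0.025, 0.5], [0.022, 1.0, -0.012], [-0.5, 0.0, -0.866]]
force: [0.6, -0.6, 0.0]
gripper_width: 0.7
grasp_force: 0.0
```

```bash
python3 -c "
from h import *
print(manip.get_obs()['joint_positions'].round(2),manip.get_obs()['ee_rot'].round(2))"
```

```text
[ 0.07 -0.57  2.49 -0.07  0.71 -1.43] [[-0.87  0.02  0.5 ]
 [ 0.02  1.   -0.01]
 [-0.5   0.   -0.87]]
```

>>> {"name": "apply_moves", "arguments": {
  "motion": [
    [[0,0,0],[0,5,0],0],
    [[0,0,0],[0,5,0],0],
    [[0.13,0,0.7],[0,0,0],0],
    [[0.13,0,0.7],[0,0,0],0],
    [[0.13,0,0.7],[0,0,0],0],
    [[0.13,0,0.7],[0,0,0],0],
    [[0.13,0,0.7],[0,0,0],0],
    [[0,0,0],[0,0,0],0],
    [[0,0,0],[0,0,0],0],
    [[0,0,0],[0,0,0],0]
  ]
}}

```text
time: 3.43
ee_pos: [440.4, 38.2, 89.4]
ee_rot: [[-0.939, 0.025, 0.342], [0.023, 1.0, -0.008], [-0.342, 0.0, -0.94]]
force: [0.1, -0.3, 0.4]
gripper_width: 0.9
grasp_force: 0.0
```

```bash
python3 -c "
from h import *
import cv2
print(manip.get_obs()['joint_positions'].round(2))
T=cv2.resize(snapshot('top')[150:260,220:350],None,fx=5,fy=5,interpolation=2)
cv2.imwrite('pics/s1.png',cv2.resize(snapshot('side')[150:270,280:400],None,fx=4.5,fy=4.5,interpolation=2))"
```

```text
[ 0.05 -0.25  2.46 -0.05  0.58 -1.46]
```

View pics/s1.png

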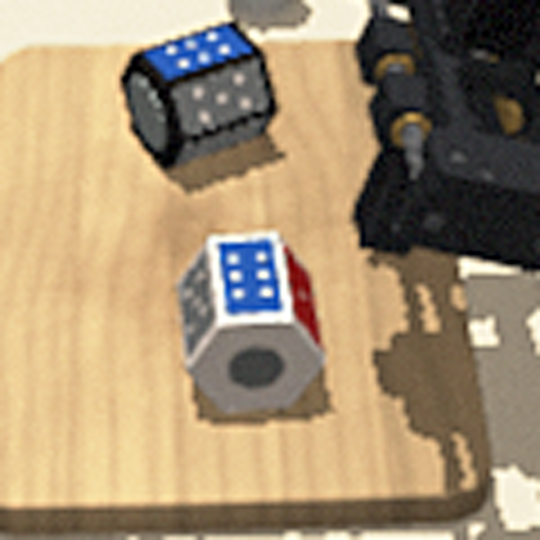

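The side crop shows the shut fingers at (360,240), robotwards of the white timer, and nothing has been disturbed. I'll go down beside the edge.

>>> {"name": "apply_moves", "arguments": {
  "motion": [
    [[0.15,0,0.4],[0,0,0],0],
    [[0.15,0,0.4],[0,0,0],0],
    [[0.15,0,0.4],[0,0,0],0],
    [[0.15,0,0.4],[0,0,0],0],
    [[0,0,0],[0,0,0],0],
    [[-0.19,0,0.07],[0,0,0],0],
    [[-0.19,0,0.07],[0,0,0],0],
    [[0,0,0],[0,0,0],0],
    [[0,0,0],[0,0,0],0],
    [[0,0,0],[0,0,0],0]
  ]
}}

```text
time: 4.37
ee_pos: [451.6, 37.9, 37.9]
ee_rot: [[-0.939, 0.025, 0.343], [0.023, 1.0, -0.008], [-0.343, 0.0, -0.939]]
force: [0.2, -0.0, -0.3]
gripper_width: 0.3
grasp_force: 0.0
```

```bash
python3 -c "
from h import *
import cv2
print(manip.get_obs()['joint_positions'].round(2))
cv2.imwrite('pics/s2.png',cv2.resize(snapshot('side')[170:260,300:400],None,fx=6,fy=6,interpolation=2))"
```

```text
[ 0.05 -0.12  2.48 -0.06  0.43 -1.45]
```

View pics/s2.png

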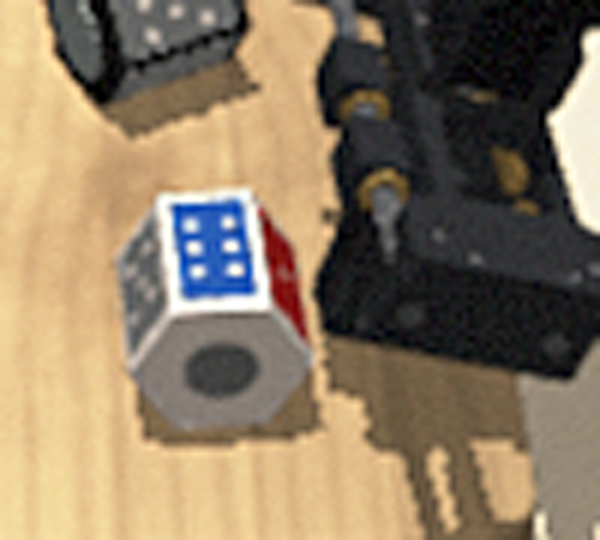

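The crop shows the timer edge at (308,350) with the fingers close by; the gripper body hides the tip. I'll move in the last few mm, then go away and up at 45°.

>>> {"name": "apply_moves", "arguments": {
  "motion": [
    [[-0.08,0,0.03],[0,0,0],0],
    [[-0.08,0,0.03],[0,0,0],0],
    [[-0.08,0,0.03],[0,0,0],0],
    [[0,0,0],[0,0,0],0],
    [[-0.17,0,-0.08],[0,0,0],0],
    [[-0.17,0,-0.08],[0,0,0],0],
    [[-0.17,0,-0.08],[0,0,0],0],
    [[0,0,0],[0,0,0],0],
    [[0,0,0],[0,0,0],0],
    [[0,0,0],[0,0,0],0]
  ]
}}

```text
time: 5.25
ee_pos: [470.7, 37.5, 49.2]
ee_rot: [[-0.939, 0.025, 0.342], [0.023, 1.0, -0.008], [-0.342, 0.0, -0.94]]
force: [0.1, 0.2, 0.0]
gripper_width: 0.5
grasp_force: 0.0
```

```bash
python3 -c "
from h import *
import cv2
print(manip.get_obs()['force'].round(2))
cv2.imwrite('pics/s3.png',cv2.resize(snapshot('side')[170:260,300:400],None,fx=6,fy=6,interpolation=2))"
```

```text
[0.06 0.24 0.03]
```

View pics/s3.png

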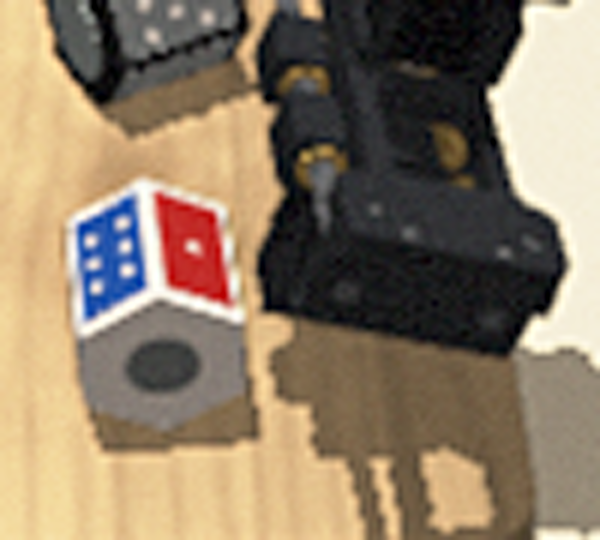

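The crop shows the timer rolled about 30°, balanced near its edge, with the ridge between blue and red on top at (150,185). I'll keep going the same way.

>>> {"name": "apply_moves", "arguments": {
  "motion": [
    [[-0.17,0,-0.06],[0,0,0],0],
    [[-0.17,0,-0.06],[0,0,0],0],
    [[-0.17,0,-0.06],[0,0,0],0],
    [[0,0,0],[0,0,0],0],
    [[0,0,0],[0,0,0],0],
    [[0,0,0],[0,0,0],0],
    [[0,0,0],[0,0,0],0],
    [[0,0,0],[0,0,0],0],
    [[0,0,0],[0,0,0],0],
    [[0,0,0],[0,0,0],0]
  ]
}}

```text
time: 6.13
ee_pos: [482.8, 37.1, 59.1]
ee_rot: [[-0.94, 0.024, 0.342], [0.023, 1.0, -0.008], [-0.342, -0.0, -0.94]]
force: [0.3, -0.4, 0.1]
gripper_width: 0.2
grasp_force: 0.0
```

```bash
python3 -c "
from h import *
import cv2
print(manip.get_obs()['force'].round(2))
cv2.imwrite('pics/s4.png',cv2.resize(snapshot('side')[170:260,300:400],None,fx=6,fy=6,interpolation=2))"
```

```text
[ 0.27 -0.43  0.09]
```

View pics/s4.png

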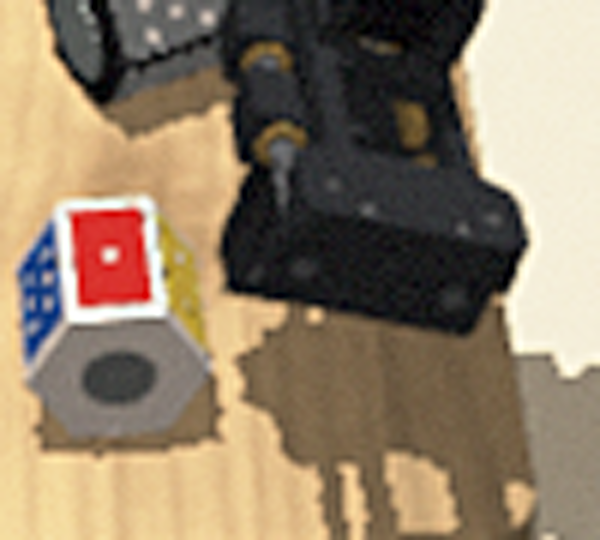

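The red flat (110,255) is on top and the timer lies flat. I'll back off robotwards, then up.

>>> {"name": "apply_moves", "arguments": {
  "motion": [
    [[0.25,0,-0.09],[0,0,0],0],
    [[0.25,0,-0.09],[0,0,0],0],
    [[0.25,0,-0.09],[0,0,0],0],
    [[0.25,0,-0.09],[0,0,0],0],
    [[-0.17,0,-0.47],[0,0,0],0],
    [[-0.17,0,-0.47],[0,0,0],0],
    [[-0.17,0,-0.47],[0,0,0],0],
    [[0,0,0],[0,0,0],0],
    [[0,0,0],[0,0,0],0],
    [[0,0,0],[0,0,0],0]
  ]
}}

```text
time: 7.02
ee_pos: [450.1, 37.9, 103.5]
ee_rot: [[-0.94, 0.024, 0.341], [0.023, 1.0, -0.008], [-0.341, -0.0, -0.94]]
force: [0.1, 0.8, 0.0]
gripper_width: 0.3
grasp_force: 0.0
```

```bash
python3 -c "
from h import *
import cv2
cv2.imwrite('pics/s5.png',cv2.resize(snapshot('side')[140:260,280:400],None,fx=4.5,fy=4.5,interpolation=2))"
```

```text
(no output)
```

View pics/s5.png

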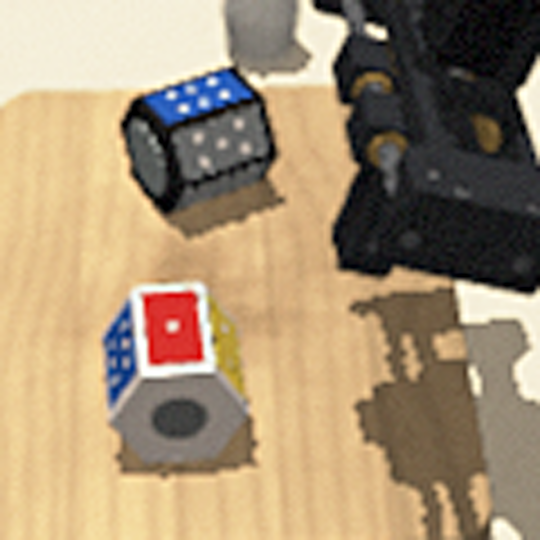

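The timer lies flat with red on top (172,325), the dark timer and shaker haven't moved, and the arm is clear.

```bash
python3 -c "
from h import *
print(manip.job_done())"
```

```text
the job is handed in; nothing more can be done
None
```

The job is handed in: the white timer was rolled onto its next side and, in the last picture, lies flat on the board with red on top, the arm clear and the dark timer and salt shaker where they stood; the hand-in call returned no verdict.

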